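# Sort the mixed shellfish into their trays

## Robot

A 7-joint arm with a two-finger parallel gripper is mounted at the origin on the work surface. World frame = base frame: x ahead of the robot, y to its left, z up, the work surface at z = 0. Lengths are in m, angles in rad, forces in N, time in s.
With the tool pointing down it reaches from about 0.425 to 1.025 m from the base axis. Payload 9.4 kg.
Tool frame: the origin (TCP) lies midway between the tips of the shut fingers; the grasp point (between the pads) lies 19 mm behind it; z points along the fingers, y is the line along which they close (so a half turn about z gives the same grasp; the last joint's range is limited). The gripper opens to 93 mm and grips with 3 to 60 N. Pads are 15 mm wide; open, the fingers measure 128 mm over their backs; the gripper's body (75 mm by 188 mm) begins 65 mm behind the grasp point.
Start: joints at [-1.385, 0.599, -0.003, 1.599, 0.002, 0.943, -0.08], TCP at [0.188, 0.7, 0.219] pointing down, gripper open.
Joint ranges: [-2.57, 2.57], [-0.35, 1.97], [-1.29, 1.29], [0.11, 2.56], [-1.05, 4.19], [0.11, 1.86], [-2.63, 2.63]. Speed limits (rad/s): [2.22, 2.22, 3.01, 3.01, 3.14, 3.14, 3.14].

## Interface

Orientations are given as a rotation vector (axis times angle).
In Python, from bench import get_state, snapshot, sign_off, cut_out gives the robot as it stands.
- The arm moves only by the tool carry_out, never from a script. Its argument "series" is a list of rows, each a list of 5 numbers: the shift along the tool's x, y, z as a fraction of full scale, then the turn about the tool's z as a fraction of full scale, then the gripper command: -1 is fully open, 1 is shut, values between are in proportion. In form: [[dx, dy, dz, yaw, claw], ...]. A call has 1 to 5 rows; each row is the pose to reach, as a shift and turn from the pose commanded when the call began, along the tool's axes at that moment, turning the shorter way round; what a row does not reach only later rows make up. Full scale, the value 1, is 0.5 m for a shift and 360 degrees for a turn. A row lasts 1/10 s, in which the tool goes at most 50 mm and 8.59 degrees, less where a joint would pass 70% of its speed; a pose out of reach is approached as far as the arm can. A call with a number of a shift or a turn outside -1 to 1 is refused whole. A call with a gripper value outside its range is refused whole. The fingers move at their own pace and stop on an object; "force" is the grip in N (left out, the last holds). Time passes only in rows, so rows that repeat a pose let the fingers close. It gives the time, the measured TCP pose, the force, the opening and the grip force at its end, in the units of the state.
- get_state(): the state, without advancing time (a new reading comes with each control period).
- snapshot(name): name is "scene" or "top" or "wrist"; returns a dict with "img" (400x640x3 uint8, red, green, blue), "range_z" (400x640 float32, m along the optical axis (not along the pixel's ray), 0 where there is no reading), "mtx" (3x3 intrinsics, pixels), "k1" (the pictures are not rectified: a ray, as slopes to the right and down, at radius r is drawn at 1 + k1 r^2 times it, then the intrinsics apply), "T" (4x4, takes a point from camera to world coordinates). Camera axes: x right, y down, z forward; pixel columns grow to the right and rows downward; lengths in m; the calibration is good to about 2 mm. A picture is of the moment at which its call begins.
- sign_off(): hands the job in; it is judged then, once.
Trained networks look in a picture, given as the dict that the camera call returned (one of the last four; its "shot" number tells which), for a name from the list of things; names that differ only in an ending like _2 or _b are one class to them, and where a whole thing is asked for, a point or a joint stands for the part that bears it (a point fixed in the world has none). Each returns a list of dicts, best first, with "p" (0 to 1); they miss things now and then, are a little off and sometimes report something else, mostly with a low value. They report only what shows in the picture. A call takes as long as a camera call.
- cut_out(picture, query): "pixels" (400x640 bool, what is visible of it) and "location" ([column, row] in pixels, amid what is visible of it).
The state is a dict: "time": time; "joints": joint angles; "joint_vel": joint speeds; "joint_torque": joint torques, N m; "tcp_pos": TCP position; "ee_rot": TCP orientation; "wrist_force": force on the tool from outside, world axes, zero at the start; "wrist_torque": the same for the moment, N m; "gripper_width": finger opening in m; "grip_force": force on a finger pad.
Only numpy, scipy, OpenCV 4.12 (cv2) and the standard library are available. Lean on these libraries where they do the work, as an engineer would, in place of code of your own. Each camera call takes 0.05 s, during which the arm holds its last target. There are 200 camera calls.

## Task

Sort the five loose shellfish lying along the robot's side of the bench into the three blue trays: every piece goes into the open bay of the tray that shows a shell of its own kind on its ledge. Set each one down flat on the bay's floor the way it lies now (turban shells standing spire up, scallops domed side up, the razor clam flat), not on a rim or on top of another, and leave the jar and the cup where they stand.

Things in the scene. Friction and masses are not known exactly. Their poses are not given: they have to be found in the camera images.
- turban_1: loose turban shell, cream with brown bands, a round spired snail standing on its flat opening, spire up: 42 mm across and straight-sided from 4 to 24 mm height, 50 mm tall, about 70 g. Origin at the centre of its underside, z up the spire; may be gripped at any yaw
- turban_2: loose turban shell, cream with brown bands, a round spired snail standing on its flat opening, spire up: 42 mm across and straight-sided from 4 to 24 mm height, 50 mm tall, about 70 g. Origin at the centre of its underside, z up the spire; may be gripped at any yaw (the same as turban_1)
- scallop_1: loose scallop, cream with brown ribs, a flat round fan lying flat side down, domed side up: 50 mm across, straight-sided from 3 to 12 mm height, 20 mm high at the middle, about 60 g. Origin at the centre of the round underside, z up; the hinge ears (30 mm wide, 4 to 11 mm high) stick out to 31 mm on its -x side, so grip it along its y. At the start its x points within 0.5 rad of world +y
- scallop_2: loose scallop, cream with brown ribs, a flat round fan lying flat side down, domed side up: 50 mm across, straight-sided from 3 to 12 mm height, 20 mm high at the middle, about 60 g. Origin at the centre of the round underside, z up; the hinge ears (30 mm wide, 4 to 11 mm high) stick out to 31 mm on its -x side, so grip it along its y. At the start its x points within 0.5 rad of world +y (the same as scallop_1)
- razor_1: loose razor clam, cream with brown lines, a long straight shell lying flat: 100 mm long (x) by 20 mm wide (y) by 16 mm high, about 50 g. Origin at the centre of its underside, z up; its x lies across the table (within about 0.5 rad of +y) at the start
- tray_turban: fixed blue tray, one of 3 alike. Open bay 150 (x) by 125 (y) mm inside, walls 5 mm thick with rim 22 mm and floor 5 mm above the table. Origin under the bay's centre at table height, z up, yaw within 0.2 rad. On its +x side (away from the robot) is a ledge 12 mm high, x 80 to 132 mm, with a sample fixed at x = 107 mm: a turban shell, top 62 mm above the table. That kind goes in this bay
- tray_scallop: fixed blue tray, one of 3 alike. Open bay 150 (x) by 125 (y) mm inside, walls 5 mm thick with rim 22 mm and floor 5 mm above the table. Origin under the bay's centre at table height, z up, yaw within 0.2 rad. On its +x side (away from the robot) is a ledge 12 mm high, x 80 to 132 mm, with a sample fixed at x = 107 mm: a scallop, top 32 mm above the table. That kind goes in this bay
- tray_razor: fixed blue tray, one of 3 alike. Open bay 150 (x) by 125 (y) mm inside, walls 5 mm thick with rim 22 mm and floor 5 mm above the table. Origin under the bay's centre at table height, z up, yaw within 0.2 rad. On its +x side (away from the robot) is a ledge 12 mm high, x 80 to 132 mm, with a sample fixed at x = 107 mm: a razor clam lying along y, top 28 mm above the table. That kind goes in this bay
- jar: bystander to leave alone: small closed amber glass jar with a steel cap, 48 mm across, 55 mm tall, loose, standing among the shellfish; origin at the centre of its underside
- cup: bystander to leave alone: small white ceramic cup, 52 mm across, 45 mm tall, loose, standing among the shellfish; origin at the centre of its underside

How it is judged:
By the outcome, as a careful person would: the job done as asked, in the order asked, and still so for the second after the job is handed in, with the robot touching nothing.
It also fails if it takes over 128 s, if anything falls off the work surface, if the arm or the gripper's body presses on something with over 40 N, if the wrist force passes 120 N, or if a joint passes its speed limit or range.

## Working session

There is one attempt and no reset: what is moved stays moved. The work goes in short steps, Python scripts to look and compute and a tool call to move; the robot and the scene stay as the last step left them, time stands still between calls to the robot, and variables do not carry over. Pictures are saved under pics/ and viewed, at most 14 in all, crops included, and the job is handed in when it is done.

Besides the shell and the picture viewer there is one more tool, called after "Call:" in YAML: its name, and indented under it one key for each argument. carry_out: Moves the arm, as the interface text tells. Shift numbers are shares of 0.5 m and turn numbers shares of 360 degrees, none past 1 either way. Its arguments: {"type":"object","properties":{"series":{"type":"array","items":{"type":"array","items":{"type":"number"}}},"force":{"type":"number"}},"required":["series"]}

```bash
mkdir -p pics; ls; cat > h.py <<'E'
import numpy as np,cv2
from bench import get_state,snapshot,cut_out
def pts(s,mask=None):
    K,k1,T=s['mtx'],s['k1'],s['T']; z=s['range_z']
    m=(z>0) if mask is None else (mask&(z>0))
    v,u=np.nonzero(m)
    p=cv2.undistortPoints(np.stack([u,v],1).astype(np.float64)[:,None],K,np.array([k1,0,0,0.]))[:,0]
    d=z[v,u].astype(float); P=np.c_[p*d[:,None],d]
    return P@T[:3,:3].T+T[:3,3]
def save(s,n): cv2.imwrite('pics/'+n,s['img'][:,:,::-1])
E
python3 - <<'E'
from h import *
np.set_printoptions(precision=3,suppress=True)
st=get_state();print({k:st[k] for k in('time','tcp_pos','ee_rot','gripper_width')})
for n in('top','scene'):
    s=snapshot(n);save(s,n+'.png');print(n,s['T'][:3].round(3).tolist(),s['k1'])
    for q in('turban_1','scallop_1','razor_1','tray_turban','tray_scallop','tray_razor','jar','cup'):
        for d in cut_out(s,q):
            if d['p']<.2: continue
            P=pts(s,d['pixels'])
            if len(P): print(q,round(d['p'],2),np.array(d['location']).round(),d['pixels'].sum(),np.median(P,0),'ztop',np.percentile(P[:,2],[5,95]),'ext',(P.max(0)+P.min(0))/2)
E
```

```text
pics
{'time': 0.0, 'tcp_pos': array([0.188, 0.7  , 0.218]), 'ee_rot': array([-0.412, -3.114,  0.002]), 'gripper_width': 0.09270425142564935}
top [[0.0, -0.995, 0.104, 0.429], [-1.0, -0.001, -0.003, -0.004], [0.003, -0.104, -0.995, 1.038]] -0.056466675251829745
turban_1 0.6 [322. 229.] 285 [ 0.463 -0.005  0.035] ztop [0.024 0.048] ext [ 0.463 -0.004  0.031]
turban_1 0.55 [374. 231.] 265 [ 0.467 -0.119  0.036] ztop [0.025 0.048] ext [ 0.469 -0.122  0.036]
scallop_1 0.92 [263. 240.] 390 [0.454 0.126 0.017] ztop [0.01  0.021] ext [0.457 0.126 0.011]
scallop_1 0.77 [205. 266.] 454 [0.397 0.254 0.016] ztop [0.007 0.021] ext [0.398 0.256 0.011]
scallop_1 0.68 [312. 144.] 5394 [0.673 0.006 0.006] ztop [0.002 0.026] ext [0.675 0.005 0.016]
tray_turban 0.88 [417. 166.] 5586 [ 0.61  -0.223  0.006] ztop [0.002 0.03 ] ext [ 0.612 -0.223  0.03 ]
tray_scallop 0.8 [315. 144.] 5458 [0.673 0.005 0.006] ztop [0.001 0.026] ext [0.676 0.006 0.015]
tray_razor 0.96 [218. 162.] 5588 [0.624 0.227 0.006] ztop [0.001 0.025] ext [0.628 0.225 0.014]
jar 0.8 [489. 245.] 468 [ 0.442 -0.377  0.054] ztop [0.015 0.05
[... 686 characters left out ...]
 0.021] ext [0.396 0.256 0.01 ]
razor_1 0.76 [248. 141.] 317 [ 0.425 -0.251  0.014] ztop [-0.001  0.018] ext [ 0.42  -0.254  0.008]
tray_turban 0.45 [435. 182.] 281 [0.405 0.253 0.016] ztop [0.007 0.021] ext [0.395 0.255 0.01 ]
tray_scallop 0.97 [308. 250.] 5289 [0.683 0.006 0.007] ztop [0.003 0.028] ext [0.678 0.004 0.017]
tray_scallop 0.51 [379. 184.] 300 [0.465 0.125 0.017] ztop [0.01  0.021] ext [0.462 0.124 0.016]
tray_razor 0.57 [405. 256.] 5412 [0.634 0.226 0.006] ztop [0.003 0.026] ext [0.628 0.225 0.015]
jar 0.88 [196. 131.] 397 [ 0.454 -0.377  0.044] ztop [0.007 0.058] ext [ 0.445 -0.383  0.03 ]
cup 0.75 [479. 197.] 427 [0.431 0.365 0.029] ztop [0.004 0.045] ext [0.429 0.372 0.022]
```

View pics/top.png

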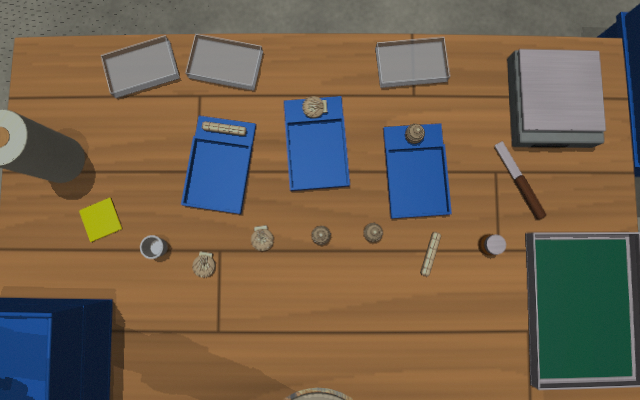

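View pics/scene.png

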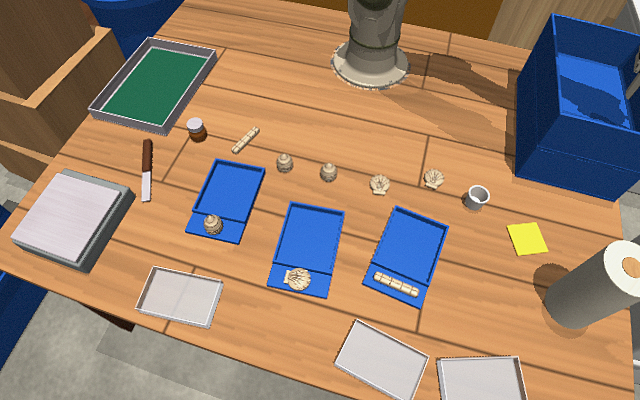

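The top view shows the trays at (218,162) razor, (317,144) scallop and (417,166) turban. The scallops are at (262,240) and (205,266), the turbans at (320,235) and (373,233), and the razor at (431,254). The razor lies mostly along world x, and the scallop ears seem to point up in the image (+x). Neither fits the text, so I'll measure both.

```bash
cat > m.py <<'E'
from h import *
np.set_printoptions(precision=3,suppress=True)
W={}
for n in('top','scene'):
    s=snapshot(n); W[n]=s
    P=pts(s); full=s['range_z']>0
    # tabletop check
    t=P[(abs(P[:,0]-.53)<.02)&(abs(P[:,1])<.02)];print(n,'table z',np.median(t[:,2]))
    for q,c in dict(turbA=(.465,-.005),turbB=(.467,-.12),scA=(.456,.125),scB=(.398,.255),raz=(.421,-.252)).items():
        m=(np.hypot(P[:,0]-c[0],P[:,1]-c[1])<(.065 if q=='raz' else .045))&(P[:,2]>.006)&(P[:,2]<.07)
        Q=P[m]; r=cv2.minAreaRect(Q[:,:2].astype(np.float32)*1000)
        print(q,len(Q),'rect',np.round(r[0]),np.round(r[1]),round(r[2]),'zmax',np.percentile(Q[:,2],98),'top xy',Q[Q[:,2]>Q[:,2].max()-.004][:,:2].mean(0))
    hsv=cv2.cvtColor(s['img'],cv2.COLOR_RGB2HSV)
    b=(hsv[...,0]>100)&(hsv[...,0]<125)&(hsv[...,1]>150)
    Q=pts(s,b)
    for q,c in dict(turban=(.61,-.223),scallop=(.675,.005),razor=(.627,.225)).items():
        m=(np.hypot(Q[:,0]-c[0],Q[:,1]-c[1])<.15)&(Q[:,2]<.03)&(Q[:,2]>-.004)&(abs(Q[:,1]-c[1])<.11)
        R=Q[m];r=cv2.minAreaRect(R[:,:2].astype(np.float32)*1000)
        print('tray',q,len(R),np.round(r[0]),np.round(r[1]),round(r[2],1),'floor',np.percentile(R[:,2],40),'rim',np.percentile(R[:,2],98))
s=W['top'];cv2.imwrite('pics/c1.png',cv2.resize(s['img'][215:290,180:450,::-1],None,fx=2.9,fy=2.9,interpolation=cv2.INTER_CUBIC))
E
python3 m.py
```

```text
top table z -0.0004907153026305622
turbA 296 rect [464.  -3.] [46. 42.] 65 zmax 0.04925093900820812 top xy [ 0.463 -0.007]
turbB 299 rect [ 469. -121.] [42. 40.] 44 zmax 0.049937175652860516 top xy [ 0.469 -0.12 ]
scA 420 rect [456. 127.] [56. 48.] 9 zmax 0.022096842749699988 top xy [0.454 0.126]
scB 437 rect [398. 256.] [49. 53.] 88 zmax 0.022144840454380647 top xy [0.395 0.255]
raz 410 rect [ 422. -252.] [21. 99.] 72 zmax 0.019485139410905208 top xy [ 0.419 -0.251]
tray turban 5050 [ 611. -224.] [211. 136.] 3.7 floor 0.0049597782646508826 rim 0.0230280929200575
tray scallop 4768 [675.   5.] [213. 134.] 5.1 floor 0.004554956828574541 rim 0.022811379522700855
tray razor 4910 [625. 226.] [137. 211.] 81.6 floor 0.004463695131421197 rim 0.0227704580296033
scene table z 0.00036417714060388295
turbA 248 rect [469.  -3.] [36. 40.] 42 zmax 0.05062472148032204 top xy [ 0.467 -0.005]
turbB 244 rect [ 476. -121.] [34. 41.] 27 zmax 0.049334632159200115 top xy [ 0.472 -0.122]
scA 319 rect [461. 124.] [58. 49.] 4 zmax 0.02221196532912398 top xy [0.458 0.124]
scB 276 rect [401. 253.] [48. 55.] 63 zmax 0.021603291098244604 top xy [0.401 0.255]
raz 262 rect [ 428. -252.] [86. 72.] 19 zmax 0.018196157208715445 top xy [ 0.429 -0.254]
tray turban 3963 [ 616. -224.] [212. 136.] 4.0 floor 0.006435014093628411 rim 0.023582534526601955
tray scallop 4657 [680.   5.] [213. 134.] 4.6 floor 0.00586930188739414 rim 0.023484955600010626
tray razor 4762 [629. 225.] [135. 214.] 81.7 floor 0.005288266749719739 rim 0.023077426670519447
```

View pics/c1.png

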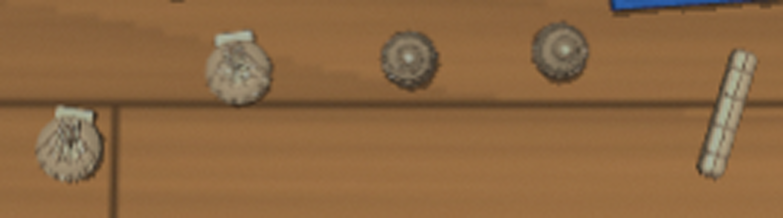

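```bash
cat >> h.py <<'E'
from scipy.spatial.transform import Rotation as Ro
def pose():
    st=get_state();R=Ro.from_rotvec(st['ee_rot']).as_matrix();return st,np.array(st['tcp_pos']),R
def go(x,y,z,psi):
    """psi: world direction (deg) of tool y"""
    st,p,R=pose(); d=R.T@(np.array([x,y,z])-p)
    cur=np.degrees(np.arctan2(R[1,1],R[0,1])); a=(cur-psi+90)%180-90
    print('cmd',(d/.5).round(4),'yaw',round(a/360,4),'rows',max(np.linalg.norm(d)/.05,abs(a)/8.59).round(1),'| now',p.round(4),'psi',round(cur,1),'t',st['time'],'w',round(st['gripper_width'],4),'tiltz',R[:,2].round(3))
E
python3 - <<'E'
from h import *
s=snapshot('top');P=pts(s)
for a in np.linspace(0,1,9):
    c=np.array([.188,.7])*(1-a)+np.array([.399,.255])*a
    m=np.hypot(P[:,0]-c[0],P[:,1]-c[1])<.12
    print(c.round(2),m.sum(),P[m,2].max().round(3) if m.any() else '')
s=snapshot('wrist');print(s['T'].round(3).tolist())
go(.399,.255,.2,82)
E
```

```text
[0.19 0.7 ] 1671 0.133
[0.21 0.64] 4309 0.197
[0.24 0.59] 5947 0.242
[0.27 0.53] 12602 0.243
[0.29 0.48] 12600 0.243
[0.32 0.42] 11959 0.243
[0.35 0.37] 10123 0.243
[0.37 0.31] 8801 0.049
[0.4  0.26] 8850 0.048
[[0.259, 0.929, 0.263, 0.114], [0.966, -0.249, -0.071, 0.72], [-0.0, 0.273, -0.962, 0.384], [0.0, 0.0, 0.0, 1.0]]
cmd [-0.6381 -0.7502  0.0373] yaw -0.0196 rows 9.9 | now [0.1884 0.7001 0.2186] psi 74.9 t 1.1 w 0.0929 tiltz [ 0. -0. -1.]
```

Call:
carry_out:
  series:
    - [0, 0, -0.1, 0, -1]
    - [0, 0, -0.2, 0, -1]
    - [0, 0, -0.3, 0, -1]
    - [0, 0, -0.4, 0, -1]
    - [0, 0, -0.4, 0, -1]

```text
time: 1.6
tcp_pos: [0.189, 0.7022, 0.4271]
ee_rot: [0.412, 3.114, 0.019]
wrist_force: [1.3, 0.5, -0.4]
gripper_width: 0.0929
grip_force: 0.0
```

Call:
carry_out:
  series:
    - [-0.06, -0.07, 0, 0, -1]
    - [-0.12, -0.14, 0, 0, -1]
    - [-0.18, -0.21, 0, 0, -1]
    - [-0.24, -0.28, 0, 0, -1]
    - [-0.3, -0.35, 0, 0, -1]

```text
time: 2.1
tcp_pos: [0.2883, 0.4902, 0.4183]
ee_rot: [0.412, 3.114, -0.0]
wrist_force: [0.6, 0.2, 0.4]
gripper_width: 0.0933
grip_force: 0.0
```

Call:
carry_out:
  series:
    - [-0.06, -0.07, 0, 0, -1]
    - [-0.12, -0.14, 0, 0, -1]
    - [-0.18, -0.21, 0, 0, -1]
    - [-0.24, -0.28, 0, 0, -1]
    - [-0.3, -0.35, 0, 0, -1]

```text
time: 2.6
tcp_pos: [0.3875, 0.2822, 0.4185]
ee_rot: [0.411, 3.114, 0.0]
wrist_force: [1.4, 0.8, 0.6]
gripper_width: 0.0932
grip_force: 0.0
```

```bash
python3 -c "
from h import *
go(.399,.255,.2,82)"
```

```text
cmd [-0.0363 -0.0468  0.4369] yaw -0.0196 rows 4.4 | now [0.3875 0.2822 0.4185] psi 74.9 t 2.6 w 0.0932 tiltz [ 0.  0. -1.]
```

Call:
carry_out:
  series:
    - [-0.018, -0.023, 0.095, -0.01, -1]
    - [-0.036, -0.047, 0.19, -0.02, -1]
    - [-0.036, -0.047, 0.29, -0.02, -1]
    - [-0.036, -0.047, 0.39, -0.02, -1]
    - [-0.036, -0.047, 0.48, -0.02, -1]

```text
time: 3.1
tcp_pos: [0.3981, 0.2563, 0.1768]
ee_rot: [0.216, 3.134, 0.0]
wrist_force: [0.6, 0.9, -0.3]
gripper_width: 0.0933
grip_force: 0.0
```

```bash
cat > w.py <<'E'
import sys
from h import *
np.set_printoptions(precision=3,suppress=True)
s=snapshot('wrist');save(s,sys.argv[1]);P=pts(s)
print('table',np.median(P[abs(P[:,2])<.006][:,2]))
m=np.zeros(s['range_z'].shape,bool)
for q in sys.argv[2:]:
    for d in cut_out(s,q):
        if d['p']<.2: continue
        Q=pts(s,d['pixels']);Q=Q[(Q[:,2]>.004)&(Q[:,2]<.07)]
        if len(Q)<20: continue
        zt=np.percentile(Q[:,2],98);r=cv2.minAreaRect(Q[:,:2].astype(np.float32)*1000)
        x=Q[:,:2]-Q[:,:2].mean(0);w,v=np.linalg.eigh(x.T@x);a=np.degrees(np.arctan2(v[1,1],v[0,1]))
        print(q,round(d['p'],2),np.round(d['location']),'rect',np.round(r[0],1),np.round(r[1]),round(r[2],1),'pca',round(a,1),'ztop',zt,'topxy',Q[Q[:,2]>zt-.004][:,:2].mean(0),'mean',Q.mean(0))
E
python3 w.py w1.png scallop_1; python3 -c "
from h import *
go(.4,.255,.004,82)"
```

```text
table -0.0010788759364219191
scallop_1 0.96 [204. 234.] rect [439.  122.2] [19. 46.] 18.7 pca 109.5 ztop 0.017934655172920352 topxy [0.441 0.121] mean [0.438 0.124 0.014]
scallop_1 0.76 [318. 186.] rect [397.3 255.8] [48. 55.] 83.5 pca 170.2 ztop 0.019760902671067407 topxy [0.395 0.256] mean [0.395 0.256 0.015]
cmd [-0.0101  0.0036  0.3407] yaw 0.0004 rows 3.4 | now [0.3959 0.2549 0.1744] psi 82.1 t 3.2 w 0.0931 tiltz [-0.007 -0.006 -1.   ]
```

View pics/w1.png

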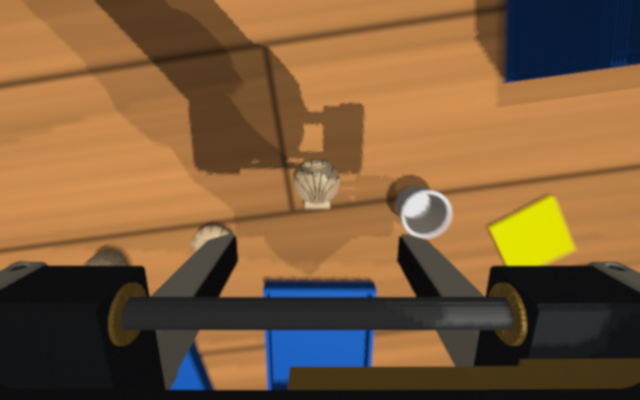

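Call:
carry_out:
  series:
    - [0, 0, 0.1, 0, -1]
    - [0, 0, 0.2, 0, -1]
    - [0, 0, 0.28, 0, -1]
    - [0, 0, 0.28, 0, -1]

```text
time: 3.6
tcp_pos: [0.3976, 0.2564, 0.0363]
ee_rot: [-0.215, -3.13, 0.005]
wrist_force: [-0.8, -0.5, 0.6]
gripper_width: 0.093
grip_force: 0.0
```

```bash
python3 -c "
from h import *
go(.395,.256,.004,83)"
```

```text
cmd [ 0.0047 -0.0013  0.0646] yaw -0.0023 rows 0.6 | now [0.3976 0.2564 0.0363] psi 82.2 t 3.6 w 0.093 tiltz [-0.004 -0.003 -1.   ]
```

Call:
carry_out:
  series:
    - [0.004, 0, 0.06, -0.002, -1]
    - [0.004, 0, 0.064, -0.002, -1]
    - [0.004, 0, 0.064, -0.002, 1]
    - [0.004, 0, 0.064, -0.002, 1]
    - [0.004, 0, 0.064, -0.002, 1]
  force: 20

```text
time: 4.1
tcp_pos: [0.3972, 0.2577, 0.0085]
ee_rot: [0.196, 3.133, 0.003]
wrist_force: [-0.5, 0.2, 1.1]
gripper_width: 0.0735
grip_force: 0.0
```

Call:
carry_out:
  series:
    - [0, 0, 0, 0, 1]
    - [0, 0, 0, 0, 1]
    - [0, 0, 0, 0, 1]

```text
time: 4.4
tcp_pos: [0.3965, 0.2571, 0.0069]
ee_rot: [0.196, 3.135, 0.0]
wrist_force: [0.7, 0.3, 1.3]
gripper_width: 0.0496
grip_force: 9.4
```

Call:
carry_out:
  series:
    - [0, 0, -0.03, 0, 1]
    - [0, 0, -0.08, 0, 1]
    - [0, 0, -0.16, 0, 1]
    - [0, 0, -0.2, 0, 1]
    - [0, 0, -0.2, 0, 1]

```text
time: 4.9
tcp_pos: [0.3974, 0.2578, 0.1089]
ee_rot: [0.196, 3.132, 0.005]
wrist_force: [0.1, 0.1, -2.0]
gripper_width: 0.0494
grip_force: 20.0
```

```bash
python3 -c "
from h import *
go(.689,.006,.1,94)"
```

```text
cmd [-0.6413 -0.4271  0.0185] yaw -0.031 rows 7.7 | now [0.3974 0.2578 0.1089] psi 82.9 t 4.9 w 0.0494 tiltz [ 0.003  0.003 -1.   ]
```

Call:
carry_out:
  series:
    - [-0.08, -0.053, 0, 0, 1]
    - [-0.16, -0.106, 0, 0, 1]
    - [-0.24, -0.16, 0, 0, 1]
    - [-0.32, -0.213, 0, 0, 1]

```text
time: 5.3
tcp_pos: [0.5426, 0.1301, 0.1054]
ee_rot: [-0.195, -3.134, 0.001]
wrist_force: [0.4, 0.9, -0.7]
gripper_width: 0.0493
grip_force: 20.0
```

Call:
carry_out:
  series:
    - [-0.08, -0.053, 0, -0.008, 1]
    - [-0.16, -0.106, 0, -0.016, 1]
    - [-0.24, -0.16, 0, -0.024, 1]
    - [-0.32, -0.213, 0, -0.031, 1]
    - [-0.32, -0.213, 0, -0.031, 1]

```text
time: 5.8
tcp_pos: [0.6911, -0.0012, 0.1048]
ee_rot: [-0.101, 3.138, -0.005]
wrist_force: [-1.0, -0.2, -0.6]
gripper_width: 0.0487
grip_force: 20.0
```

```bash
python3 - <<'E'
from h import *
go(.689,.006,.012,94)
s=snapshot('wrist');save(s,'w2.png')
E
```

```text
cmd [0.0036 0.0152 0.1856] yaw -0.0009 rows 1.9 | now [ 0.6911 -0.0012  0.1048] psi 93.7 t 5.8 w 0.0487 tiltz [ 0.002 -0.003 -1.   ]
```

View pics/w2.png

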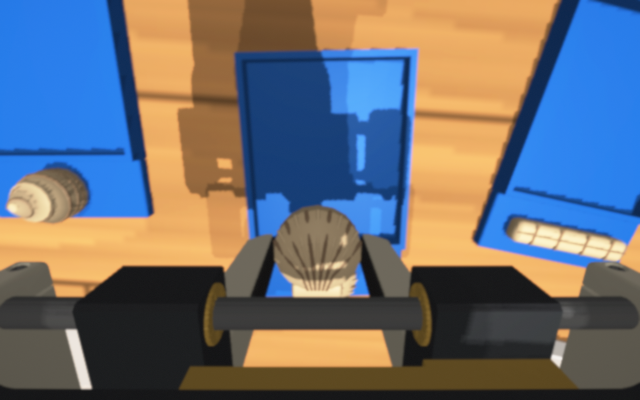

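Call:
carry_out:
  series:
    - [0.004, 0.015, 0.06, 0, 1]
    - [0.004, 0.015, 0.13, 0, 1]
    - [0.004, 0.015, 0.16, 0, 1]
    - [0.004, 0.015, 0.175, 0, 1]
    - [0.004, 0.015, 0.175, 0, 1]

```text
time: 6.35
tcp_pos: [0.6843, 0.0137, 0.0183]
ee_rot: [0.111, -3.138, 0.0]
wrist_force: [-0.8, -0.1, -0.7]
gripper_width: 0.0491
grip_force: 20.0
```

```bash
python3 -c "
from h import *
go(.689,.006,.012,94);print(get_state()['wrist_force'])"
```

```text
cmd [-0.0084 -0.0161  0.0126] yaw 0.0001 rows 0.2 | now [0.6843 0.0137 0.0183] psi 94.0 t 6.35 w 0.0491 tiltz [-0.002 -0.    -1.   ]
[-0.79756917 -0.14711219 -0.7467803 ]
```

Call:
carry_out:
  series:
    - [-0.008, -0.016, 0, 0, 1]
    - [-0.008, -0.016, 0.006, 0, 1]
    - [-0.008, -0.016, 0.013, 0, 1]
    - [-0.008, -0.016, 0.013, 0, 1]
    - [-0.008, -0.016, 0.013, 0, 1]

```text
time: 6.85
tcp_pos: [0.6895, 0.0058, 0.0128]
ee_rot: [-0.11, 3.14, 0.0]
wrist_force: [0.5, 0.1, -0.3]
gripper_width: 0.0487
grip_force: 20.0
```

```bash
python3 -c "
from h import *
go(.689,.006,.012,94);print(get_state()['wrist_force'])"
```

```text
cmd [0.001  0.0005 0.0016] yaw 0.0001 rows 0.0 | now [0.6895 0.0058 0.0128] psi 94.0 t 6.85 w 0.0487 tiltz [ 0.  0. -1.]
[ 0.49987767  0.08639563 -0.29125506]
```

Lower 1 mm more, release, and rise; then go on to the second scallop.

Call:
carry_out:
  series:
    - [0, 0, 0.003, 0, 1]
    - [0, 0, 0.003, 0, 1]
    - [0, 0, 0.003, 0, -0.4]
    - [0, 0, 0.003, 0, -0.4]
    - [0, 0, 0.003, 0, -0.4]

```text
time: 7.35
tcp_pos: [0.6895, 0.0057, 0.0111]
ee_rot: [-0.11, 3.14, -0.0]
wrist_force: [-0.1, 0.1, 0.5]
gripper_width: 0.0639
grip_force: 0.0
```

Call:
carry_out:
  series:
    - [0, 0, -0.02, 0, -0.4]
    - [0, 0, -0.1, 0, -0.4]
    - [0, 0, -0.2, 0, -1]
    - [0, 0, -0.27, 0, -1]
    - [0, 0, -0.27, 0, -1]

```text
time: 7.85
tcp_pos: [0.6925, 0.0056, 0.1525]
ee_rot: [-0.109, 3.131, 0.0]
wrist_force: [0.1, -1.1, -0.0]
gripper_width: 0.0846
grip_force: 0.0
```

```bash
python3 - <<'E'
from h import *
go(.4555,.126,.15,97)
s=snapshot('top')
for d in cut_out(s,'scallop_1'):
    P=pts(s,d['pixels']);print(round(d['p'],2),d['pixels'].sum(),P.mean(0).round(3),np.percentile(P[:,2],98).round(3))
cv2.imwrite('pics/t2.png',cv2.resize(s['img'][85:285,180:470,::-1],None,fx=2.5,fy=2.5))
E
```

```text
cmd [0.4561 0.2733 0.0009] yaw -0.0083 rows 5.3 | now [0.6925 0.0056 0.1525] psi 94.0 t 7.85 w 0.0846 tiltz [ 0.009  0.001 -1.   ]
```

View pics/t2.png

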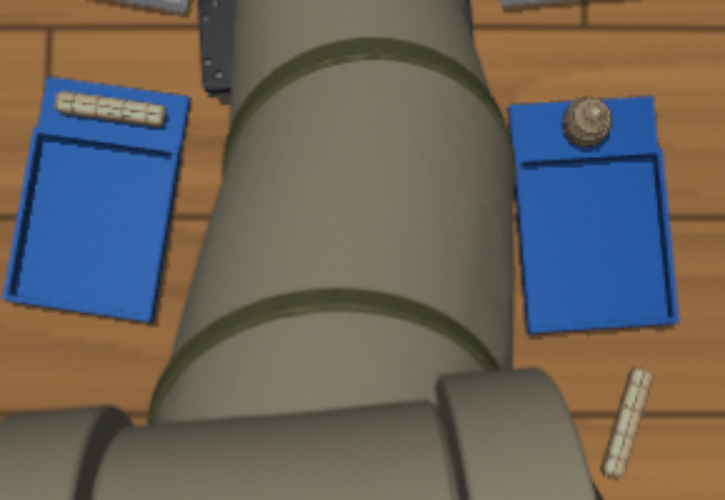

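Call:
carry_out:
  series:
    - [0.08, 0.048, 0, 0, -1]
    - [0.16, 0.096, 0, 0, -1]
    - [0.24, 0.144, 0, 0, -1]
    - [0.32, 0.192, 0, 0, -1]

```text
time: 8.35
tcp_pos: [0.5205, 0.0905, 0.1448]
ee_rot: [0.11, -3.137, 0.001]
wrist_force: [1.3, 0.7, -0.4]
gripper_width: 0.0929
grip_force: 0.0
```

Call:
carry_out:
  series:
    - [0.07, 0.041, 0, -0.004, -1]
    - [0.137, 0.081, 0, -0.008, -1]
    - [0.137, 0.081, 0.05, -0.008, -1]
    - [0.137, 0.081, 0.05, -0.008, -1]

```text
time: 8.75
tcp_pos: [0.4496, 0.1258, 0.119]
ee_rot: [0.192, -3.131, 0.002]
wrist_force: [0.2, 0.1, -0.1]
gripper_width: 0.093
grip_force: 0.0
```

```bash
python3 w.py w3.png scallop_1; python3 -c "
from h import *
go(.455,.125,.004,97)"
```

```text
table -0.0010891112480919674
scallop_1 0.95 [316. 206.] rect [456.8 126.2] [57. 49.] 10.7 pca -171.4 ztop 0.019589210503104727 topxy [0.454 0.126] mean [0.454 0.126 0.015]
scallop_1 0.64 [186. 382.] rect [670.2  14.1] [34. 11.] 73.8 pca 72.8 ztop 0.020829642286921083 topxy [0.668 0.008] mean [0.668 0.012 0.014]
cmd [-0.0069 -0.0013  0.233 ] yaw -0.0003 rows 2.3 | now [0.4517 0.1254 0.1205] psi 96.9 t 8.85 w 0.0931 tiltz [-0.002 -0.001 -1.   ]
```

View pics/w3.png

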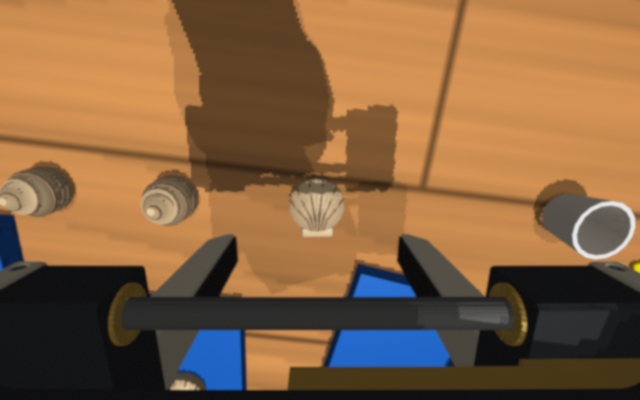

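Call:
carry_out:
  series:
    - [-0.004, 0, 0.09, -0.002, -1]
    - [-0.004, 0, 0.18, -0.002, -1]
    - [-0.004, 0, 0.225, -0.002, -1]
    - [-0.004, 0, 0.232, -0.002, -1]
    - [-0.004, 0, 0.232, -0.002, -1]

```text
time: 9.35
tcp_pos: [0.4543, 0.1254, 0.005]
ee_rot: [0.207, -3.134, 0.001]
wrist_force: [-0.9, -0.6, 0.4]
gripper_width: 0.0932
grip_force: 0.0
```

```bash
python3 -c "
from h import *
go(.4545,.126,.005,97.5)"
```

```text
cmd [-0.0006  0.0011 -0.    ] yaw 0.0002 rows 0.0 | now [0.4543 0.1254 0.005 ] psi 97.6 t 9.35 w 0.0932 tiltz [-0.001 -0.001 -1.   ]
```

Call:
carry_out:
  series:
    - [0, 0, 0, 0, 1]
    - [0, 0, 0, 0, 1]
    - [0, 0, 0, 0, 1]
    - [0, 0, 0, 0, 1]
    - [0, 0, 0, 0, 1]
  force: 20

```text
time: 9.85
tcp_pos: [0.4542, 0.1261, 0.0056]
ee_rot: [-0.209, 3.134, 0.0]
wrist_force: [0.2, -0.1, -0.8]
gripper_width: 0.0578
grip_force: 0.0
```

Call:
carry_out:
  series:
    - [0, 0, 0, 0, 1]
    - [0, 0, -0.04, 0, 1]
    - [0, 0, -0.12, 0, 1]
    - [0, 0, -0.2, 0, 1]
    - [0, 0, -0.2, 0, 1]

```text
time: 10.35
tcp_pos: [0.4557, 0.1265, 0.109]
ee_rot: [-0.208, 3.129, 0.003]
wrist_force: [0.1, 0.2, -0.8]
gripper_width: 0.0491
grip_force: 20.0
```

```bash
python3 -c "
from h import *
go(.612,0,.1,94.5)"
```

```text
cmd [-0.2762 -0.2921  0.0192] yaw 0.0086 rows 4.0 | now [0.4557 0.1265 0.109 ] psi 97.6 t 10.35 w 0.0491 tiltz [ 0.006  0.002 -1.   ]
```

Call:
carry_out:
  series:
    - [-0.06, -0.065, 0, 0.002, 1]
    - [-0.13, -0.137, 0, 0.004, 1]
    - [-0.2, -0.21, 0, 0.006, 1]
    - [-0.276, -0.292, 0, 0.008, 1]
    - [-0.276, -0.292, 0, 0.008, 1]

```text
time: 10.85
tcp_pos: [0.6141, -0.0058, 0.1041]
ee_rot: [-0.12, 3.137, -0.004]
wrist_force: [-1.1, 0.5, -0.7]
gripper_width: 0.0491
grip_force: 20.0
```

Call:
carry_out:
  series:
    - [0, 0, 0, 0, 1]
    - [0, 0, 0, 0, 1]

```text
time: 11.05
tcp_pos: [0.6085, 0.0006, 0.1041]
ee_rot: [0.131, -3.136, -0.001]
wrist_force: [-0.6, -0.0, -0.0]
gripper_width: 0.0493
grip_force: 20.0
```

```bash
python3 w.py w4.png scallop_1; python3 - <<'E'
from h import *
go(.612,0,.011,94.5)
s=snapshot('scene')
for d in cut_out(s,'scallop_1'):
    P=pts(s,d['pixels']);P=P[P[:,2]>.01];print(round(d['p'],2),d['location'],P.mean(0).round(3),np.percentile(P[:,2],98).round(3))
cv2.imwrite('pics/s2.png',cv2.resize(s['img'][100:330,170:470,::-1],None,fx=2.5,fy=2.5))
E
```

```text
table -0.000678698451479276
cmd [-0.0067 -0.0032  0.1875] yaw 0.001 rows 1.9 | now [0.6087 0.0012 0.1047] psi 94.9 t 11.15 w 0.0486 tiltz [-0.002  0.001 -1.   ]
0.77 [309.0, 256.2] [0.696 0.007 0.021] 0.027
0.59 [315.1, 200.5] [0.617 0.003 0.116] 0.121
0.2 [301.4, 240.1] [0.727 0.008 0.019] 0.033
```

View pics/s2.png

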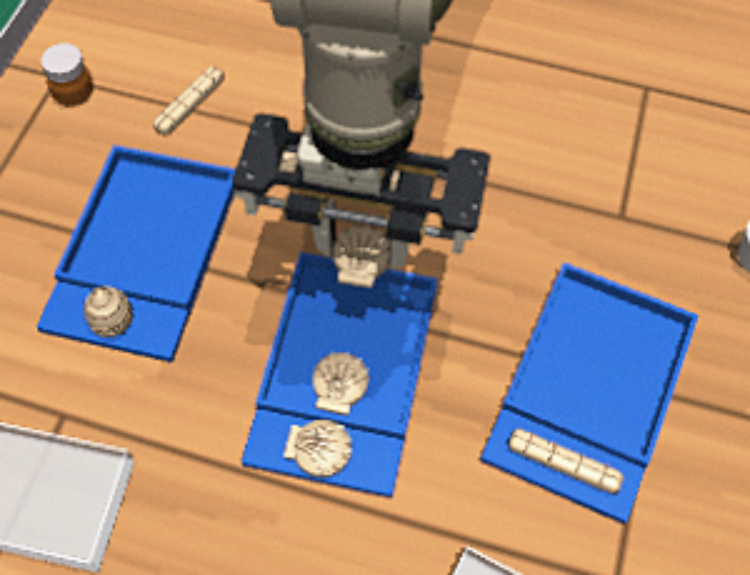

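Call:
carry_out:
  series:
    - [-0.005, -0.003, 0.08, 0, 1]
    - [-0.005, -0.003, 0.15, 0, 1]
    - [-0.005, -0.003, 0.175, 0, 1]
    - [-0.005, -0.003, 0.185, 0, 1]
    - [-0.005, -0.003, 0.188, 0, 1]

```text
time: 11.75
tcp_pos: [0.6129, -0.0013, 0.0115]
ee_rot: [-0.131, 3.139, -0.0]
wrist_force: [0.2, -0.0, -0.6]
gripper_width: 0.0492
grip_force: 20.0
```

Call:
carry_out:
  series:
    - [0, 0, 0, 0, 1]
    - [0, 0, 0, 0, 1]

```text
time: 11.95
tcp_pos: [0.6135, -0.0016, 0.0125]
ee_rot: [-0.13, 3.137, 0.0]
wrist_force: [0.6, -0.4, -0.2]
gripper_width: 0.0493
grip_force: 20.0
```

Call:
carry_out:
  series:
    - [0, 0, 0.004, 0, 1]
    - [0, 0, 0.004, 0, 1]
    - [0, 0, 0.004, 0, -0.4]
    - [0, 0, 0.004, 0, -0.4]
    - [0, 0, 0.004, 0, -0.4]

```text
time: 12.45
tcp_pos: [0.6128, -0.0017, 0.0093]
ee_rot: [-0.13, 3.139, 0.0]
wrist_force: [1.0, -0.8, 0.0]
gripper_width: 0.0645
grip_force: 0.0
```

Call:
carry_out:
  series:
    - [0, 0, -0.02, 0, -0.4]
    - [0, 0, -0.1, 0, -0.4]
    - [0, 0, -0.2, 0, -1]
    - [0, 0, -0.25, 0, -1]
    - [0, 0, -0.25, 0, -1]

```text
time: 12.95
tcp_pos: [0.6149, -0.0017, 0.1388]
ee_rot: [-0.129, 3.132, 0.0]
wrist_force: [-0.2, -0.5, 0.4]
gripper_width: 0.0845
grip_force: 0.0
```

```bash
python3 - <<'E'
from h import *
go(.466,-.004,.13,92)
s=snapshot('scene')
for d in cut_out(s,'scallop_1'):
    P=pts(s,d['pixels']);P=P[P[:,2]>.01];print(round(d['p'],2),d['location'],P.mean(0).round(3),np.percentile(P[:,2],98).round(3))
E
```

```text
cmd [0.2973 0.02   0.0155] yaw 0.0076 rows 3.0 | now [ 0.6149 -0.0017  0.1388] psi 94.7 t 12.95 w 0.0845 tiltz [ 0.007  0.    -1.   ]
0.81 [311.6, 221.9] [ 0.622 -0.     0.021] 0.027
0.61 [309.1, 257.1] [0.695 0.007 0.021] 0.027
```

Both scallops lie flat, tops at 27 mm. Now turban A.

Call:
carry_out:
  series:
    - [0.09, 0.006, 0, 0, -1]
    - [0.18, 0.012, 0, 0.004, -1]
    - [0.27, 0.018, 0, 0.007, -1]
    - [0.294, 0.02, 0.02, 0.007, -1]
    - [0.294, 0.02, 0.02, 0.007, -1]

```text
time: 13.55
tcp_pos: [0.4622, -0.0041, 0.1228]
ee_rot: [0.062, -3.136, 0.001]
wrist_force: [-0.1, -0.2, 0.1]
gripper_width: 0.0931
grip_force: 0.0
```

Call:
carry_out:
  series:
    - [0, 0, 0, 0, -1]

```text
time: 13.65
tcp_pos: [0.466, -0.0037, 0.1236]
ee_rot: [0.061, -3.14, 0.0]
wrist_force: [0.1, -0.5, -0.3]
gripper_width: 0.0929
grip_force: 0.0
```

```bash
python3 w.py w5.png turban_1; python3 -c "
from h import *
go(.466,-.004,.006,92)"
```

```text
table -0.0010988832791545833
turban_1 0.72 [187. 197.] rect [ 468.3 -120.2] [41. 37.] 43.4 pca -145.6 ztop 0.048518266703353366 topxy [ 0.469 -0.122] mean [ 0.465 -0.116  0.031]
turban_1 0.67 [315. 199.] rect [463.6  -6.1] [42. 42.] 80.2 pca 105.8 ztop 0.04884420461672956 topxy [ 0.463 -0.006] mean [ 0.459 -0.006  0.033]
turban_1 0.4 [315. 341.] rect [622.   -0.6] [44. 49.] 3.3 pca 81.0 ztop 0.02477940017098306 topxy [ 0.615 -0.001] mean [ 0.617 -0.001  0.021]
cmd [ 0.002  -0.0005  0.2359] yaw 0.0006 rows 2.4 | now [ 0.4669 -0.0037  0.1239] psi 92.2 t 13.75 w 0.0929 tiltz [ 0.001  0.    -1.   ]
```

View pics/w5.png

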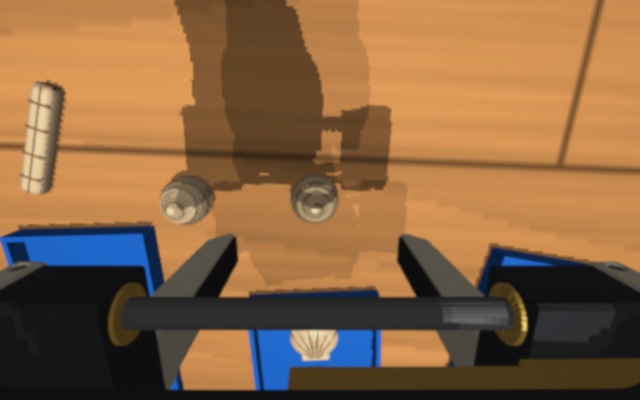

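Call:
carry_out:
  series:
    - [0.005, -0.003, 0.08, 0, -1]
    - [0.005, -0.003, 0.17, 0, -1]
    - [0.005, -0.003, 0.23, 0, -1]
    - [0.005, -0.003, 0.236, 0, -1]
    - [0.005, -0.003, 0.236, 0, -1]

```text
time: 14.25
tcp_pos: [0.4632, -0.0055, 0.0057]
ee_rot: [0.061, -3.139, 0.0]
wrist_force: [-0.0, 0.2, 1.0]
gripper_width: 0.093
grip_force: 0.0
```

Call:
carry_out:
  series:
    - [0, 0, 0, 0, 1]
    - [0, 0, 0, 0, 1]
    - [0, 0, 0, 0, 1]
    - [0, 0, 0, 0, 1]
    - [0, 0, 0, 0, 1]
  force: 20

```text
time: 14.75
tcp_pos: [0.4633, -0.0055, 0.0067]
ee_rot: [-0.061, 3.14, 0.0]
wrist_force: [-0.2, 0.2, -0.3]
gripper_width: 0.0575
grip_force: 0.0
```

Call:
carry_out:
  series:
    - [0, 0, 0, 0, 1]
    - [0, 0, 0, 0, 1]

```text
time: 14.95
tcp_pos: [0.463, -0.0055, 0.0062]
ee_rot: [-0.061, 3.141, -0.0]
wrist_force: [0.0, 0.8, 2.3]
gripper_width: 0.0421
grip_force: 19.1
```

Call:
carry_out:
  series:
    - [0, 0, -0.03, 0, 1]
    - [0, 0, -0.1, 0, 1]
    - [0, 0, -0.17, 0, 1]
    - [0, 0, -0.2, 0, 1]
    - [0, 0, -0.2, 0, 1]

```text
time: 15.45
tcp_pos: [0.464, -0.0055, 0.108]
ee_rot: [-0.061, 3.137, 0.0]
wrist_force: [-0.4, -0.0, -1.3]
gripper_width: 0.0419
grip_force: 20.0
```

```bash
python3 -c "
from h import *
go(.625,-.2235,.1,93.8)"
```

```text
cmd [-0.305  -0.4481  0.017 ] yaw -0.0044 rows 5.4 | now [ 0.464  -0.0055  0.108 ] psi 92.2 t 15.45 w 0.0419 tiltz [ 0.004  0.    -1.   ]
```

Call:
carry_out:
  series:
    - [-0.05, -0.075, 0, 0, 1]
    - [-0.102, -0.15, 0, 0, 1]
    - [-0.155, -0.225, 0, 0, 1]
    - [-0.205, -0.3, 0, 0, 1]

```text
time: 15.85
tcp_pos: [0.5717, -0.1527, 0.1045]
ee_rot: [0.062, -3.139, -0.001]
wrist_force: [0.7, 1.1, 0.4]
gripper_width: 0.0413
grip_force: 20.0
```

Call:
carry_out:
  series:
    - [-0.05, -0.074, 0, -0.002, 1]
    - [-0.1, -0.148, 0, -0.004, 1]
    - [-0.1, -0.148, 0, -0.004, 1]
    - [-0.1, -0.148, 0, -0.004, 1]
    - [-0.1, -0.148, 0, -0.004, 1]

```text
time: 16.35
tcp_pos: [0.623, -0.222, 0.1047]
ee_rot: [0.102, -3.138, -0.002]
wrist_force: [0.2, 1.2, -1.7]
gripper_width: 0.0416
grip_force: 20.0
```

```bash
python3 -c "
from h import *
go(.625,-.2235,.011,93.8)"
```

```text
cmd [-0.0043 -0.0035  0.1873] yaw -0.0002 rows 1.9 | now [ 0.623  -0.222   0.1047] psi 93.7 t 16.35 w 0.0416 tiltz [-0.002  0.001 -1.   ]
```

Call:
carry_out:
  series:
    - [-0.003, -0.002, 0.08, 0, 1]
    - [-0.003, -0.002, 0.15, 0, 1]
    - [-0.003, -0.002, 0.175, 0, 1]
    - [-0.003, -0.002, 0.184, 0, 1]
    - [-0.003, -0.002, 0.184, 0, 1]

```text
time: 16.85
tcp_pos: [0.6257, -0.2237, 0.0144]
ee_rot: [0.102, -3.14, -0.0]
wrist_force: [-0.6, -0.7, 0.5]
gripper_width: 0.0412
grip_force: 20.0
```

Call:
carry_out:
  series:
    - [0, 0, 0, 0, 1]
    - [0, 0, 0, 0, 1]

```text
time: 17.05
tcp_pos: [0.6264, -0.2245, 0.0157]
ee_rot: [-0.1, 3.138, -0.001]
wrist_force: [0.5, 0.1, -0.8]
gripper_width: 0.0413
grip_force: 20.0
```

Call:
carry_out:
  series:
    - [0, 0, 0.004, 0, 1]
    - [0, 0, 0.007, 0, 1]
    - [0, 0, 0.007, 0, 1]
    - [0, 0, 0.007, 0, 1]

```text
time: 17.45
tcp_pos: [0.6259, -0.2245, 0.0113]
ee_rot: [-0.1, 3.139, -0.0]
wrist_force: [-0.5, -0.1, 5.2]
gripper_width: 0.0419
grip_force: 20.0
```

Call:
carry_out:
  series:
    - [0, 0, 0.001, 0, 1]
    - [0, 0, 0.001, 0, -0.3]
    - [0, 0, 0.001, 0, -0.3]
    - [0, 0, 0.001, 0, -0.3]
    - [0, 0, 0.001, 0, -0.3]

```text
time: 17.95
tcp_pos: [0.6256, -0.2243, 0.0099]
ee_rot: [0.1, -3.14, -0.0]
wrist_force: [-0.5, -0.4, 0.5]
gripper_width: 0.06
grip_force: 0.0
```

Call:
carry_out:
  series:
    - [0, 0, -0.02, 0, -0.3]
    - [0, 0, -0.1, 0, -0.3]
    - [0, 0, -0.18, 0, -1]
    - [0, 0, -0.22, 0, -1]
    - [0, 0, -0.22, 0, -1]

```text
time: 18.45
tcp_pos: [0.6275, -0.225, 0.1244]
ee_rot: [-0.1, 3.134, -0.003]
wrist_force: [0.1, 0.3, -0.5]
gripper_width: 0.0798
grip_force: 0.0
```

```bash
python3 - <<'E'
from h import *
go(.4695,-.121,.12,93.8)
s=snapshot('scene')
for d in cut_out(s,'turban_1'):
    P=pts(s,d['pixels']);P=P[P[:,2]>.01];print(round(d['p'],2),d['location'],P.mean(0).round(3),np.percentile(P[:,2],98).round(3))
E
```

```text
cmd [0.3022 0.2276 0.0065] yaw -0.0004 rows 3.8 | now [ 0.6275 -0.225   0.1244] psi 93.6 t 18.45 w 0.0798 tiltz [ 0.006 -0.002 -1.   ]
0.79 [223.8, 197.7] [ 0.636 -0.219  0.036] 0.055
0.63 [307.5, 255.6] [0.695 0.007 0.021] 0.027
0.53 [284.0, 161.0] [ 0.48  -0.119  0.032] 0.051
```

Call:
carry_out:
  series:
    - [0.07, 0.053, 0, 0, -1]
    - [0.15, 0.113, 0, 0, -1]
    - [0.23, 0.172, 0, 0, -1]
    - [0.301, 0.227, 0, 0, -1]
    - [0.301, 0.227, 0, 0, -1]

```text
time: 19.05
tcp_pos: [0.4615, -0.1177, 0.1191]
ee_rot: [0.105, -3.132, -0.003]
wrist_force: [0.4, 0.3, 0.3]
gripper_width: 0.093
grip_force: 0.0
```

Call:
carry_out:
  series:
    - [0, 0, 0, 0, -1]
    - [0, 0, 0, 0, -1]

```text
time: 19.25
tcp_pos: [0.4693, -0.1211, 0.1198]
ee_rot: [-0.1, 3.14, -0.0]
wrist_force: [0.4, 0.6, -0.7]
gripper_width: 0.0925
grip_force: 0.0
```

```bash
python3 w.py w6.png turban_1; python3 -c "
from h import *
go(.469,-.121,.006,93.8)"
```

```text
table -0.00110691487292236
turban_1 0.84 [205. 352.] rect [ 623.1 -219.2] [35. 32.] 73.4 pca 61.9 ztop 0.0532866910719954 topxy [ 0.625 -0.223] mean [ 0.619 -0.218  0.037]
cmd [0.0006 0.0006 0.2275] yaw -0.0005 rows 2.3 | now [ 0.4693 -0.1213  0.1198] psi 93.6 t 19.35 w 0.0929 tiltz [ 0. -0. -1.]
```

Call:
carry_out:
  series:
    - [0, 0, 0.08, 0, -1]
    - [0, 0, 0.17, 0, -1]
    - [0, 0, 0.22, 0, -1]
    - [0, 0, 0.227, 0, -1]
    - [0, 0, 0.227, 0, -1]

```text
time: 19.85
tcp_pos: [0.4681, -0.1209, 0.006]
ee_rot: [0.1, -3.138, -0.0]
wrist_force: [0.1, 0.2, -0.4]
gripper_width: 0.0928
grip_force: 0.0
```

Call:
carry_out:
  series:
    - [0, 0, 0, 0, 1]
    - [0, 0, 0, 0, 1]
    - [0, 0, 0, 0, 1]
    - [0, 0, 0, 0, 1]
    - [0, 0, 0, 0, 1]

```text
time: 20.35
tcp_pos: [0.4685, -0.1207, 0.0072]
ee_rot: [-0.1, 3.139, -0.0]
wrist_force: [0.5, -0.3, -0.2]
gripper_width: 0.0578
grip_force: 0.0
```

Call:
carry_out:
  series:
    - [0, 0, 0, 0, 1]
    - [0, 0, 0, 0, 1]

```text
time: 20.55
tcp_pos: [0.4682, -0.1207, 0.0067]
ee_rot: [-0.1, 3.14, -0.0]
wrist_force: [0.4, -0.8, 0.9]
gripper_width: 0.0416
grip_force: 0.4
```

Call:
carry_out:
  series:
    - [0, 0, -0.03, 0, 1]
    - [0, 0, -0.1, 0, 1]
    - [0, 0, -0.17, 0, 1]
    - [0, 0, -0.2, 0, 1]
    - [0, 0, -0.2, 0, 1]

```text
time: 21.05
tcp_pos: [0.4692, -0.1209, 0.1085]
ee_rot: [-0.1, 3.136, -0.001]
wrist_force: [0.8, 0.2, -1.7]
gripper_width: 0.0412
grip_force: 20.0
```

```bash
python3 -c "
from h import *
go(.551,-.2285,.1,93.8)"
```

```text
cmd [-0.1496 -0.2251  0.0178] yaw -0.0004 rows 2.7 | now [ 0.4692 -0.1209  0.1085] psi 93.6 t 21.05 w 0.0412 tiltz [ 0.004 -0.001 -1.   ]
```

Call:
carry_out:
  series:
    - [-0.05, -0.075, 0, 0, 1]
    - [-0.1, -0.15, 0, 0, 1]
    - [-0.149, -0.224, 0, 0, 1]
    - [-0.149, -0.224, 0, 0, 1]
    - [-0.149, -0.224, 0, 0, 1]

```text
time: 21.55
tcp_pos: [0.5489, -0.228, 0.1048]
ee_rot: [0.098, -3.138, -0.001]
wrist_force: [0.9, 0.1, -0.7]
gripper_width: 0.0415
grip_force: 20.0
```

```bash
python3 -c "
from h import *
go(.551,-.2285,.011,93.8)"
```

```text
cmd [-0.0046 -0.0014  0.1875] yaw -0.0006 rows 1.9 | now [ 0.5489 -0.228   0.1048] psi 93.6 t 21.55 w 0.0415 tiltz [-0.002  0.001 -1.   ]
```

Call:
carry_out:
  series:
    - [-0.003, 0, 0.08, 0, 1]
    - [-0.003, 0, 0.15, 0, 1]
    - [-0.003, 0, 0.175, 0, 1]
    - [-0.003, 0, 0.184, 0, 1]
    - [-0.003, 0, 0.187, 0, 1]

```text
time: 22.05
tcp_pos: [0.5511, -0.2269, 0.0132]
ee_rot: [0.102, -3.139, -0.0]
wrist_force: [-0.7, -0.1, 0.2]
gripper_width: 0.0415
grip_force: 20.0
```

Call:
carry_out:
  series:
    - [0, 0, 0.002, 0, 1]
    - [0, 0, 0.003, 0, 1]
    - [0, 0, 0.003, 0, 1]

```text
time: 22.35
tcp_pos: [0.5517, -0.2278, 0.0126]
ee_rot: [-0.1, 3.139, -0.001]
wrist_force: [-0.0, 0.9, -0.5]
gripper_width: 0.0413
grip_force: 20.0
```

Call:
carry_out:
  series:
    - [0, 0, 0, 0, 1]
    - [0, 0, 0, 0, -0.3]
    - [0, 0, 0, 0, -0.3]
    - [0, 0, 0, 0, -0.3]
    - [0, 0, 0, 0, -0.3]

```text
time: 22.85
tcp_pos: [0.5512, -0.2276, 0.0117]
ee_rot: [-0.1, 3.14, 0.0]
wrist_force: [0.8, -0.1, -0.6]
gripper_width: 0.0602
grip_force: 0.0
```

Call:
carry_out:
  series:
    - [0, 0, -0.02, 0, -0.3]
    - [0, 0, -0.1, 0, -0.3]
    - [0, 0, -0.18, 0, -0.3]
    - [0, 0, -0.24, 0, -1]
    - [0, 0, -0.24, 0, -1]

```text
time: 23.35
tcp_pos: [0.5532, -0.2284, 0.1365]
ee_rot: [-0.1, 3.133, -0.004]
wrist_force: [0.4, 0.3, -0.4]
gripper_width: 0.072
grip_force: 0.0
```

```bash
python3 - <<'E'
from h import *
go(.423,-.252,.13,73)
s=snapshot('scene')
for d in cut_out(s,'turban_1')+cut_out(s,'razor_1'):
    P=pts(s,d['pixels']);P=P[P[:,2]>.01];print(round(d['p'],2),d['location'],P.mean(0).round(3),np.percentile(P[:,2],98).round(3))
E
```

```text
cmd [ 0.263  -0.0305  0.0113] yaw 0.0573 rows 2.7 | now [ 0.5532 -0.2284  0.1365] psi 93.6 t 23.35 w 0.072 tiltz [ 0.007 -0.002 -1.   ]
0.87 [222.8, 197.4] [ 0.636 -0.219  0.036] 0.054
0.71 [232.5, 177.4] [ 0.563 -0.222  0.036] 0.056
```

Call:
carry_out:
  series:
    - [0.08, -0.01, 0, 0.018, -1]
    - [0.17, -0.02, 0, 0.038, -1]
    - [0.263, -0.03, 0, 0.058, -1]
    - [0.263, -0.03, 0, 0.058, -1]
    - [0.263, -0.03, 0, 0.058, -1]

```text
time: 24.0
tcp_pos: [0.4198, -0.251, 0.131]
ee_rot: [-0.471, -3.104, -0.0]
wrist_force: [1.2, 0.1, -0.7]
gripper_width: 0.093
grip_force: 0.0
```

Call:
carry_out:
  series:
    - [0, 0, 0, 0, -1]

```text
time: 24.1
tcp_pos: [0.4219, -0.2507, 0.1311]
ee_rot: [-0.468, -3.107, -0.001]
wrist_force: [0.8, 0.3, -0.4]
gripper_width: 0.0929
grip_force: 0.0
```

```bash
python3 w.py w7.png razor_1; python3 - <<'E'
from h import *
go(.422,-.252,.005,72)
s=snapshot('wrist');P=pts(s);Q=P[(np.hypot(P[:,0]-.422,P[:,1]+.252)<.07)&(P[:,2]>.006)&(P[:,2]<.03)]
if len(Q)>20:
    r=cv2.minAreaRect(Q[:,:2].astype(np.float32)*1000);print(r,np.percentile(Q[:,2],95))
E
```

```text
table -0.0011084612405016514
razor_1 0.63 [318. 195.] rect [ 421.9 -252.8] [ 20. 100.] 71.4 pca 161.8 ztop 0.016124880294791945 topxy [ 0.42  -0.252] mean [ 0.419 -0.252  0.014]
cmd [-0.0007 -0.0029  0.2524] yaw 0.0025 rows 2.5 | now [ 0.4221 -0.2506  0.1312] psi 72.9 t 24.2 w 0.0931 tiltz [ 0.  0. -1.]
((421.74908447265625, -252.67300415039062), (19.911558151245117, 99.84976959228516), 72.33222198486328) 0.015811442438705383
```

View pics/w7.png

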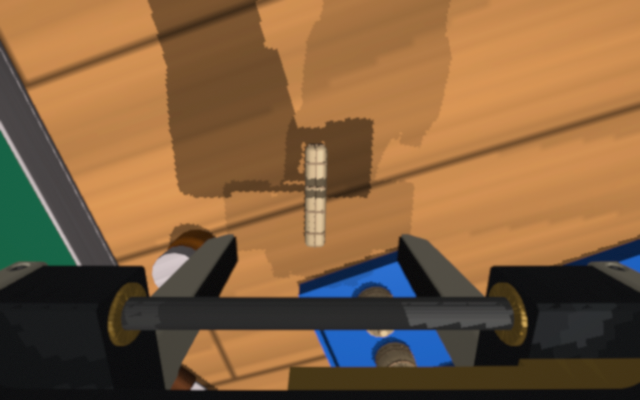

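Call:
carry_out:
  series:
    - [0, -0.004, 0.08, 0.002, -1]
    - [0, -0.004, 0.17, 0.002, -1]
    - [0, -0.004, 0.245, 0.002, -1]
    - [0, -0.004, 0.251, 0.002, -1]
    - [0, -0.004, 0.251, 0.002, -1]

```text
time: 24.75
tcp_pos: [0.4202, -0.2524, 0.0056]
ee_rot: [-0.488, -3.101, -0.001]
wrist_force: [0.0, 0.2, 0.2]
gripper_width: 0.0934
grip_force: 0.0
```

Call:
carry_out:
  series:
    - [0, 0, 0, 0, 1]
    - [0, 0, 0, 0, 1]
    - [0, 0, 0, 0, 1]
    - [0, 0, 0, 0, 1]
    - [0, 0, 0, 0, 1]

```text
time: 25.25
tcp_pos: [0.4206, -0.253, 0.0067]
ee_rot: [0.49, 3.102, -0.0]
wrist_force: [0.3, -0.1, -0.4]
gripper_width: 0.0575
grip_force: 0.0
```

Call:
carry_out:
  series:
    - [0, 0, 0, 0, 1]
    - [0, 0, 0, 0, 1]
    - [0, 0, 0, 0, 1]
    - [0, 0, 0, 0, 1]
    - [0, 0, 0, 0, 1]

```text
time: 25.75
tcp_pos: [0.4203, -0.2528, 0.0061]
ee_rot: [-0.49, -3.103, -0.0]
wrist_force: [-0.8, 0.5, -0.8]
gripper_width: 0.0198
grip_force: 20.0
```

Call:
carry_out:
  series:
    - [0, 0, -0.03, 0, 1]
    - [0, 0, -0.1, 0, 1]
    - [0, 0, -0.18, 0, 1]
    - [0, 0, -0.24, 0, 1]
    - [0, 0, -0.24, 0, 1]

```text
time: 26.25
tcp_pos: [0.4218, -0.2537, 0.1295]
ee_rot: [0.489, 3.098, -0.003]
wrist_force: [0.1, 0.8, -0.6]
gripper_width: 0.0199
grip_force: 20.0
```

```bash
python3 -c "
from h import *
go(.601,.229,.12,81.7)"
```

```text
cmd [-0.0433  1.0289  0.0184] yaw -0.0268 rows 10.3 | now [ 0.4218 -0.2537  0.1295] psi 72.0 t 26.25 w 0.0199 tiltz [ 0.005 -0.003 -1.   ]
```

Call:
carry_out:
  series:
    - [-0.004, 0.085, 0, 0, 1]
    - [-0.008, 0.175, 0, 0, 1]
    - [-0.012, 0.265, 0, 0, 1]
    - [-0.016, 0.355, 0, 0, 1]
    - [-0.02, 0.445, 0, 0, 1]

```text
time: 26.75
tcp_pos: [0.4983, -0.0425, 0.1252]
ee_rot: [-0.49, -3.102, 0.001]
wrist_force: [0.8, -0.1, -1.1]
gripper_width: 0.0194
grip_force: 20.0
```

Call:
carry_out:
  series:
    - [-0.004, 0.09, 0, 0, 1]
    - [-0.008, 0.18, 0, 0, 1]
    - [-0.012, 0.27, 0, 0, 1]
    - [-0.016, 0.36, 0, 0, 1]
    - [-0.02, 0.445, 0, 0, 1]

```text
time: 27.25
tcp_pos: [0.5763, 0.1664, 0.1248]
ee_rot: [-0.488, -3.102, 0.001]
wrist_force: [0.9, -0.9, -1.1]
gripper_width: 0.0196
grip_force: 20.0
```

Call:
carry_out:
  series:
    - [-0.002, 0.08, 0, -0.01, 1]
    - [-0.003, 0.138, 0, -0.02, 1]
    - [-0.003, 0.138, 0, -0.027, 1]
    - [-0.003, 0.138, 0, -0.027, 1]
    - [-0.003, 0.138, 0, -0.027, 1]

```text
time: 27.75
tcp_pos: [0.5985, 0.2286, 0.1251]
ee_rot: [-0.228, -3.132, 0.002]
wrist_force: [-0.7, -0.5, -0.8]
gripper_width: 0.0199
grip_force: 20.0
```

```bash
python3 -c "
from h import *
go(.601,.229,.011,81.7)"
```

```text
cmd [-0.0051  0.0018  0.2281] yaw -0.0001 rows 2.3 | now [0.5985 0.2286 0.1251] psi 81.7 t 27.75 w 0.0199 tiltz [-0.001 -0.001 -1.   ]
```

Call:
carry_out:
  series:
    - [-0.003, 0.001, 0.08, 0, 1]
    - [-0.003, 0.001, 0.16, 0, 1]
    - [-0.003, 0.001, 0.21, 0, 1]
    - [-0.003, 0.001, 0.222, 0, 1]
    - [-0.003, 0.001, 0.226, 0, 1]

```text
time: 28.25
tcp_pos: [0.6004, 0.2289, 0.0126]
ee_rot: [-0.227, -3.132, 0.002]
wrist_force: [1.0, 0.4, -1.2]
gripper_width: 0.0198
grip_force: 20.0
```

Call:
carry_out:
  series:
    - [0, 0, 0.001, 0, 1]
    - [0, 0, 0.001, 0, 1]
    - [0, 0, 0.001, 0, 1]

```text
time: 28.55
tcp_pos: [0.6013, 0.2301, 0.014]
ee_rot: [0.225, 3.132, 0.001]
wrist_force: [0.1, -0.0, -0.2]
gripper_width: 0.0199
grip_force: 20.0
```

Call:
carry_out:
  series:
    - [0, 0, 0.003, 0, 1]
    - [0, 0, 0.005, 0, 1]
    - [0, 0, 0.005, 0, 1]
    - [0, 0, 0.005, 0, 1]

```text
time: 28.95
tcp_pos: [0.601, 0.23, 0.0111]
ee_rot: [0.225, 3.133, 0.001]
wrist_force: [-1.1, 0.0, 6.8]
gripper_width: 0.0197
grip_force: 20.0
```

Call:
carry_out:
  series:
    - [0, 0, 0, 0, 0.1]
    - [0, 0, 0, 0, 0.1]
    - [0, 0, 0, 0, 0.1]
    - [0, 0, 0, 0, 0.1]
    - [0, 0, 0, 0, 0.1]

```text
time: 29.45
tcp_pos: [0.6006, 0.2298, 0.01]
ee_rot: [-0.225, -3.133, 0.0]
wrist_force: [-0.5, -0.7, -1.9]
gripper_width: 0.0418
grip_force: 0.0
```

Call:
carry_out:
  series:
    - [0, 0, -0.02, 0, 0.1]
    - [0, 0, -0.1, 0, 0.1]
    - [0, 0, -0.18, 0, 0.1]
    - [0, 0, -0.27, 0, 0.1]
    - [0, 0, -0.36, 0, 0.1]

```text
time: 29.95
tcp_pos: [0.6003, 0.2296, 0.1926]
ee_rot: [0.225, 3.133, 0.0]
wrist_force: [1.6, 0.1, 0.3]
gripper_width: 0.0419
grip_force: 0.0
```

```bash
python3 - <<'E'
from h import *
s=snapshot('scene')
for q in('turban_1','scallop_1','razor_1','jar','cup'):
  for d in cut_out(s,q):
    P=pts(s,d['pixels']);P=P[P[:,2]>.01];print(q,round(d['p'],2),d['location'],P.mean(0).round(3),np.percentile(P[:,2],[5,98]).round(3))
cv2.imwrite('pics/s3.png',cv2.resize(s['img'][100:330,170:490,::-1],None,fx=2.5,fy=2.5))
E
```

```text
turban_1 0.62 [231.2, 175.0] [ 0.564 -0.222  0.035] [0.014 0.054]
turban_1 0.51 [227.0, 201.2] [ 0.636 -0.219  0.036] [0.015 0.055]
scallop_1 0.65 [306.9, 255.8] [0.695 0.007 0.021] [0.015 0.027]
razor_1 0.57 [227.2, 210.3] [ 0.65  -0.22   0.021] [0.011 0.057]
razor_1 0.56 [411.5, 247.8] [0.609 0.228 0.02 ] [0.016 0.024]
jar 0.85 [197.5, 129.8] [ 0.453 -0.378  0.041] [0.014 0.058]
cup 0.73 [476.5, 202.0] [0.442 0.361 0.021] [0.011 0.036]
cup 0.32 [311.6, 222.8] [ 0.621 -0.     0.021] [0.015 0.027]
cup 0.22 [412.0, 245.1] [0.609 0.228 0.02 ] [0.017 0.024]
```

View pics/s3.png

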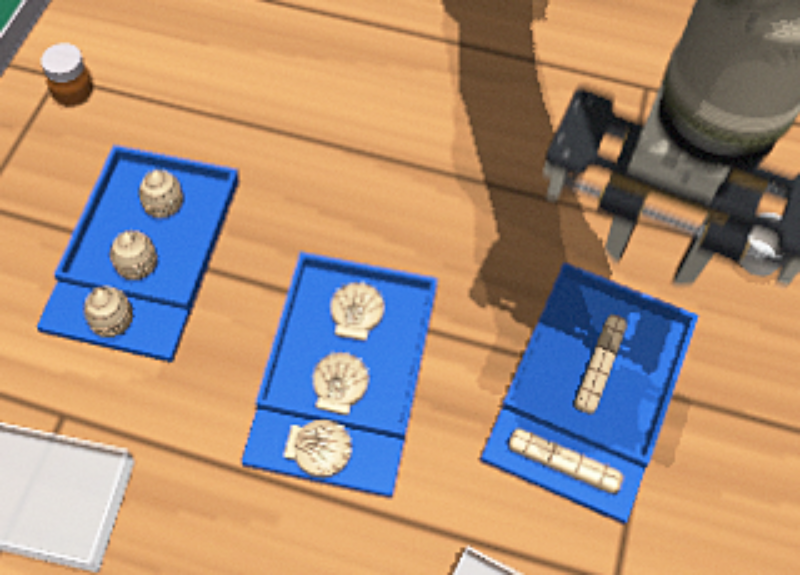

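All five lie in the right bays, at the heights they should have, and the jar and cup stand where they were.

Call:
carry_out:
  series:
    - [0, 0, 0, 0, 0.1]
    - [0, 0, 0, 0, 0.1]
    - [0, 0, 0, 0, 0.1]

```text
time: 30.55
tcp_pos: [0.6003, 0.2297, 0.1892]
ee_rot: [-0.225, -3.132, 0.001]
wrist_force: [0.2, -0.9, 0.1]
gripper_width: 0.0414
grip_force: 0.0
```

```bash
python3 -c "
from bench import sign_off
print(sign_off())"
```

```text
the job is handed in; nothing more can be done
None
```

All five shellfish are lying flat on the floor of their matching trays, the jar and cup were left where they stood, and the job was handed in at about 31 s; no verdict was returned.

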